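# Gauge two centrifuge tube adapters and sort them

### The arm

A 7-joint arm with a two-finger parallel gripper is mounted at the origin on the work surface. World frame = base frame: x ahead of the robot, y to its left, z up, the work surface at z = 0. Lengths are in m, angles in rad, forces in N, time in s.
With the tool pointing down it reaches from about 0.4 to 0.85 m from the base axis. Payload 10.4 kg.
Tool frame: the origin (TCP) lies at the very end of the fingers, on their centre line; the grasp point (between the pads) lies 19 mm behind it; z points along the fingers, y is the direction in which the jaws open and shut (so a half turn about z gives the same grasp; the last joint's range is limited). The gripper opens to 85 mm and grips with 20 to 120 N. Pads are 22 mm wide; open, the fingers measure 114 mm over their backs; the gripper's body (76 mm by 85 mm) begins 54 mm behind the grasp point. The pads swing forward as they close: fully open they stand 13 mm farther back than shut.
Start: joints at [-1.364, 0.332, -0.065, 1.46, 0.022, 1.35, -0.088], TCP at [0.142, 0.609, 0.231] pointing down, gripper open.
Joint ranges: [-2.6, 2.6], [-0.5, 2.12], [-1.47, 1.34], [0.16, 2.42], [-1.27, 4.41], [0.06, 2.06], [-2.6, 2.6]. Speed limits (rad/s): [2.22, 2.22, 2.79, 2.79, 3.14, 3.14, 3.14].

### API

Orientations are given as a unit quaternion [x, y, z, w].
In Python, from workcell import get_obs, camera, camera_info, hand_in gives the robot as it stands.
- The arm moves only by the tool move_arm, never from a script. Its argument "moves" is a list of rows, each a list of 3 entries, a list of its own where there are three numbers: the shift along the tool's x, y, z in units of 25 mm (1.0 is 25 mm), then the turn, a rotation vector about the tool's x, y, z in degrees, then the opening, from 0 (shut) to 1 (fully open). A call has 1 to 5 rows; each row shifts and turns the commanded pose from where the row before left it, along the tool's axes as they then stand; what a row does not reach is not made up. A row lasts 1/8 s, in which the tool goes at most 62.5 mm and 10.7 degrees, less where a joint would pass 70% of its speed; a pose out of reach is approached as far as the arm can. A call is refused whole if a number of a shift passes 1 or a number of a turn 10.7, either way. A call with a gripper value outside its range is refused whole. The fingers move at their own pace and stop on an object; "squeeze" is the grip in N (left out, the last holds). Time passes only in rows, so rows that do not move let the fingers close. It gives the time, the measured TCP pose, the force and the opening at its end, in the units of the state.
- get_obs(): the state, without advancing time (a new reading comes with each control period).
- camera(name): name is "scene" or "top"; returns the picture (384x512x3 uint8, red, green, blue); there is no depth.
- camera_info(name): a dict with "fx", "fy", "cx", "cy" (pixels), "D" ([k1, k2, p1, p2, k3] as OpenCV has them; the pictures are not rectified), "origin" and "rotation" of the camera in the world. Camera axes: x right, y down, z forward; pixel columns grow to the right and rows downward; lengths in m; the calibration is good to about 2 mm. A picture is of the moment at which its call begins. camera_info takes no time and is no camera call.
- hand_in(): hands the job in, once; it reports no verdict.
The state is a dict: "clock": time; "joint_pos": joint angles; "joint_velocities": joint speeds; "tau": joint torques, N m; "position": TCP position; "ee_rot": TCP orientation; "ft_force": force on the tool from outside, world axes, zero at the start; "torque": the same for the moment, N m; "grip_width": opening from 0.0 (shut) to 1.0 (fully open).
Only numpy, scipy, OpenCV 4.12 (cv2) and the standard library are available. Lean on these libraries where they do the work, as an engineer would, in place of code of your own. Each camera call takes 0.05 s, during which the arm holds its last target. There are 200 camera calls.

### The job

Two tube adapters lie on the rails of the gauge bench. First slide both along their rails onto their gauge pins as far as each will go, gently and without forcing the one that binds; then draw both off again and lay the one that went fully home against the shoulder in the shallow steel tray, and the one that stopped short in the deep round basin. Leave the tube rack, the stain bottle and the slide box where they are.

Things in the scene. Friction and masses are not known exactly. Their poses are not given: they have to be found in the camera images.
- gauge: fixed gauge bench, aluminium base 300 x 200 x 12 mm; origin: centre of its underside; x along the rails, the way adapters are pushed. Lanes at y = +55 mm (pin 1) and -55 mm (pin 2), each of two 8 mm rods 24 mm apart, tops 45 mm up; an adapter on them has its axis 62 mm up, in line with the pin. Tail bar at x = -140 mm, 42 mm high; headstock from x = 109 to 145 mm, 103 mm high with its screws
- pin_1_shoulder (a point): centre of the shoulder (38 mm collar) at the root of gauge pin 1, at x = 100, y = 55, z = 62 mm on the gauge, axes as the gauge. The steel pin, 25 mm thick, reaches 70 mm back from here to its tip at x = 30 mm. An adapter that fits goes on until its mouth meets the shoulder; one that binds stops with its mouth 32 mm short of it
- pin_2_shoulder (a point): the same for gauge pin 2 (y = -55 mm)
- adapter_a_mid (a point): centre of one of two look-alike grey plastic tube adapters, 100 mm long, 40 mm outside diameter, about 110 g, x along its axis to its open mouth, other end closed. Starts on the rails of either lane, mouth 15 to 45 mm short of the pin's tip; slides and rolls freely there. One adapter fits the pin, the other binds (narrow deep in its 27 mm bore); only trying shows which
- adapter_b_mid (a point): centre of the other adapter, same outside and same axes
- adapter_a_mouth (a point): centre of the open end of adapter a, 50 mm from its centre along x
- adapter_b_mouth (a point): centre of the open end of adapter b, 50 mm from its centre along x
- adapter_a: the body of adapter a, origin at its centre
- adapter_b: the body of adapter b, origin at its centre
- pin_1: gauge pin 1 with its shoulder, fixed to the gauge; origin at the centre of the shoulder
- pin_2: gauge pin 2 with its shoulder, fixed to the gauge; origin at the centre of the shoulder
- tray: shallow rectangular steel tray, fixed, 160 (x) x 220 (y) x 25 mm high, walls and floor 3 mm; origin at the centre of its underside
- basin: deep round white plastic basin, fixed, 184 mm across the rim, about 140 mm at the floor, 65 mm high, walls 4 mm, floor 5 mm; origin at the centre of its underside
- tube_rack: white rack of capped sample tubes, 60 x 170 mm, 90 mm high, loose; origin at the centre of its underside; not to be disturbed
- stain_bottle: amber bottle, 56 mm across, 110 mm high, loose; origin at the centre of its underside; not to be disturbed
- slide_box: flat grey slide box, 87 x 102 x 33 mm, loose; origin at the centre of its underside; not to be disturbed
Mind the look-alikes: they are no part of the job. What is shaped like the adapter_a but pink is not meant.

How it is judged:
By the outcome, as a careful person would: the job done as asked, in the order asked, and still so for the second after the job is handed in, with the robot touching nothing.
It also fails if it takes over 72 s, if anything falls off the work surface, if the arm or the gripper's body presses on something with over 40 N, if the wrist force passes 120 N, or if a joint passes its speed limit or range.

## Working session

There is one attempt and no reset: what is moved stays moved. The work goes in short steps, Python scripts to look and compute and a tool call to move; the robot and the scene stay as the last step left them, time stands still between calls to the robot, and variables do not carry over. Pictures are saved under pics/ and viewed, about 8 in all and at most 12, crops included, and the job is handed in when it is done.

Besides the shell and the picture viewer there is one more tool, called after "Call:" by a JSON object that holds its "op" and its "data". move_arm: Moves the arm, as the interface text tells. Its arguments: {"type":"object","properties":{"moves":{"type":"array","items":{"type":"array"}},"squeeze":{"type":"number"}},"required":["moves"]}

```bash
mkdir -p pics; python3 - <<'E'
from workcell import *
import cv2
for n in("scene","top"):
    cv2.imwrite(f"pics/{n}0.png",camera(n)[:,:,::-1]); print(n,camera_info(n))
o=get_obs();print(o)
E
```

```text
scene {'fx': 409.1680224476767, 'fy': 409.1680224476767, 'cx': 258.73933776994534, 'cy': 187.12878764550882, 'D': array([-0.04407127,  0.        ,  0.        ,  0.        ,  0.        ]), 'origin': array([ 1.14427839, -0.407407  ,  0.77027685]), 'rotation': array([ 0.80984381,  0.43808693, -0.17987736, -0.34623255])}
top {'fx': 446.46740406110524, 'fy': 446.46740406110524, 'cx': 253.90008586316475, 'cy': 184.74108964678106, 'D': array([-0.04189688,  0.        ,  0.        ,  0.        ,  0.        ]), 'origin': array([0.44420895, 0.01166008, 1.08876155]), 'rotation': array([ 0.70776787, -0.70371413,  0.04979791, -0.03703008])}
{'clock': 0.1, 'joint_pos': array([-1.36365886,  0.33280796, -0.06470884,  1.4608508 ,  0.02160213,
        1.34991239, -0.08854189]), 'joint_velocities': array([-1.17292586e-03, -9.67762941e-04, -4.62761008e-05, -1.88230064e-03,
       -7.30639900e-04,  2.04414286e-03,  2.22222942e-03]), 'tau': array([ 2.01931092e-03, -6.26739907e+01,  4.95798024e-02, -3.92428851e+01,
        1.63485878e-02,  6.92186557e-03,  3.89060176e-05]), 'position': array([0.14224803, 0.60825023, 0.23059909]), 'ee_rot': array([ 1.14623213e-01,  9.93408832e-01, -6.39891433e-04, -4.48445302e-05]), 'ft_force': array([ 0.06684595, -0.06214534, -0.34471568]), 'torque': array([-0.07820481, -0.00259625,  0.02065381]), 'grip_width': 1.0031957278575203}
```

View pics/top0.png

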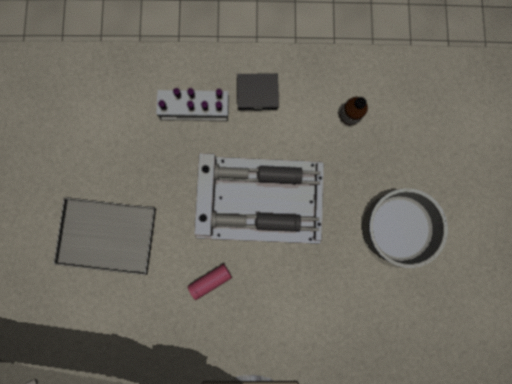

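View pics/scene0.png

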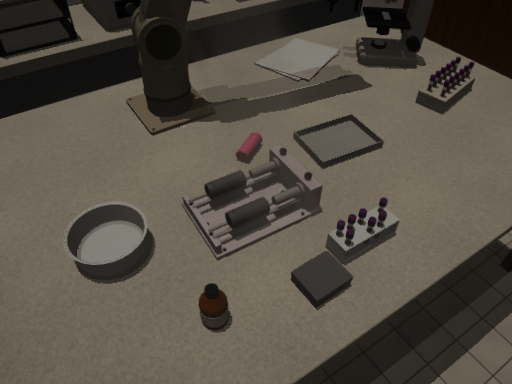

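The top view shows the dark grey adapters on the rails at about (280,174) and (278,221). The pink look-alike at (210,282) lies off the bench and is not meant. The headstock is on the left, the tray at (106,236), the basin at (407,228), the rack at (193,104), the slide box at (258,91) and the bottle at (354,110). I'll confirm this in an enlarged crop.

```bash
python3 - <<'E'
import cv2
i=cv2.imread("pics/top0.png")[150:250,190:330]
i=cv2.convertScaleAbs(i,alpha=1.8,beta=10)
cv2.imwrite("pics/crop1.png",cv2.resize(i,None,fx=5.6,fy=5.6,interpolation=cv2.INTER_CUBIC))
E
cat > h.py <<'E'
import numpy as np,cv2
from workcell import *
from scipy.spatial.transform import Rotation as R
def w(px,z,n="top"):
    c=camera_info(n);K=np.array([[c['fx'],0,c['cx']],[0,c['fy'],c['cy']],[0,0,1]])
    p=cv2.undistortPoints(np.array([[px]],float),K,c['D'])[0,0]
    d=R.from_quat(c['rotation']).apply([p[0],p[1],1]);o=c['origin']
    return o+d*(z-o[2])/d[2]
def proj(P,n="top"):
    c=camera_info(n);K=np.array([[c['fx'],0,c['cx']],[0,c['fy'],c['cy']],[0,0,1]])
    r=R.from_quat(c['rotation']).inv();q=r.apply(np.atleast_2d(P)-c['origin'])
    return cv2.projectPoints(q,np.zeros(3),np.zeros(3),K,c['D'])[0][:,0]
E
```

```text
(no output)
```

View pics/crop1.png

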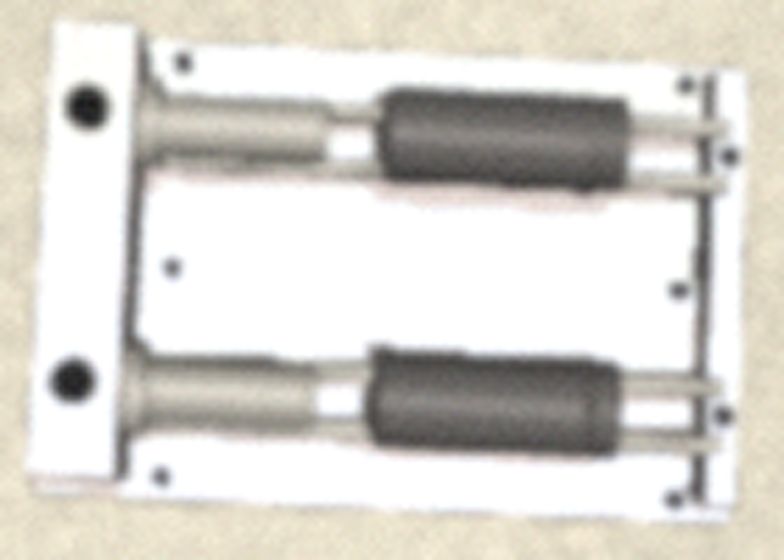

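```bash
cat >> h.py <<'E'
def c(x,y):return (x/5.6+190-.4,y/5.6+150-.4)
G=np.array([[30,55],[30,-55],[-150,100],[-150,-100]])/1e3
E
python3 - <<'E'
from h import *
from scipy.optimize import least_squares
px=[c(315,394),c(326,130),c(728,522),c(745,72)];z=[.062,.062,.012,.012]
# extra: tail-bar front? headstock front face base
W=np.array([w(p,zz)[:2] for p,zz in zip(px,z)])
def T(v,g):
    a=v[2];return v[:2]+g@np.array([[np.cos(a),np.sin(a)],[-np.sin(a),np.cos(a)]])
s=least_squares(lambda v:(T(v,G)-W).ravel(),[.45,0,1.57]);v=s.x
print(v,np.degrees(v[2]),s.fun.reshape(-1,2)*1e3)
for n,m,e in(("near",(371,396),(617,408)),("far",(380,137),(628,142))):
    m=w(c(*m),.062);e=w(c(*e),.062);print(n,m,e,np.linalg.norm(m-e),(m+e)/2)
print(w((106,236),.0),[w(p,.025).round(4) for p in((65,199),(155,207),(148,272),(56,264))])
print("basin",[w(p,.065).round(4) for p in((368,228),(447,228),(407,188),(407,267))])
for q in[(104,92),(193,104)]:pass
print("rack",w((158,92),.07),w((228,118),.07),"box",w((258,91),.033),"bottle",w((361,103),.11),"pink",w((210,282),.02))
print(proj([[.142,.608,.23]]))
print(R.from_quat(get_obs()['ee_rot']).as_matrix().round(3))
E
```

```text
[ 0.54277524 -0.0208002   1.52344168] 87.28677849056473 [[-0.25351301  0.29007762]
 [ 0.21870762 -1.09321544]
 [-1.98475061  0.11926816]
 [ 2.019556    0.68386967]]
near [ 0.48881748 -0.01148017  0.062     ] [ 0.48440842 -0.11254856  0.062     ] 0.10116452072963196 [ 0.48661295 -0.06201436  0.062     ]
far [ 0.59614239 -0.01477869  0.062     ] [ 0.59480875 -0.11799253  0.062     ] 0.10322245634508015 [ 0.59547557 -0.06638561  0.062     ]
[0.45123378 0.34981136 0.        ] [array([0.5382, 0.4443, 0.025 ]), array([0.5206, 0.2281, 0.025 ]), array([0.3679, 0.24  , 0.025 ]), array([0.3845, 0.4576, 0.025 ])]
basin [array([ 0.4722, -0.2697,  0.065 ]), array([ 0.4726, -0.4553,  0.065 ]), array([ 0.5655, -0.3642,  0.065 ]), array([ 0.3835, -0.3578,  0.065 ])]
rack [0.78901595 0.22085175 0.07      ] [0.72721458 0.05493354 0.07      ] box [ 0.80628284 -0.01612391  0.033     ] bottle [ 0.75458014 -0.2490905   0.11      ] pink [0.34520869 0.09477098 0.02      ]
[[-74.6594423  399.55860207]]
[[-0.974  0.228 -0.   ]
 [ 0.228  0.974 -0.001]
 [-0.    -0.001 -1.   ]]
```

Gauge: origin about (0.543, -0.021), rails pointing 87.3°. Near lane = pin 1, far lane = pin 2. I'll push each adapter from behind with shut fingers, since the rails align it, and then grip it to draw it off.

```bash
cat >> h.py <<'E'
g0=np.array([.5428,-.0208]);gx=np.array([.0473,.9989]);gy=np.array([-.9989,.0473])
def gauge(p):d=np.array(p[:2])-g0;return np.round([d@gx*1e3,d@gy*1e3,p[2]*1e3],1)
def wg(x,y):return g0+gx*x/1e3+gy*y/1e3
def now():
    o=get_obs();Rm=R.from_quat(o['ee_rot']).as_matrix()
    print(o['clock'],'g',gauge(o['position']),'w',o['position'].round(4),'yang',np.degrees(np.arctan2(Rm[1,1],Rm[0,1])).round(2),'tilt',Rm[:2,2].round(4),'F',o['ft_force'].round(2),'grip',round(o['grip_width'],3));return o,Rm
def to(x,y,z):
    o,Rm=now();t=np.array([*wg(x,y),z/1e3]);print('units',(Rm.T@(t-o['position'])/.025).round(2))
E
python3 - <<'E'
from h import *
o=get_obs()
for s in(0,-.1,-.15,-.2):
    p=o['position'].copy();r=R.from_quat(o['ee_rot']);L=[]
    for k in range(33):
        p=p+r.apply([-.025,s*.025,0]);r=r*R.from_rotvec([0,0,2.41],degrees=True)
        if k%8==0:L.append(p[:2].round(2))
    M=r.as_matrix();print(s,p,np.degrees(np.arctan2(M[1,1],M[0,1])),L,gauge(p),M.T@(np.array([*wg(-118,55),.05])-p)/.025)
E
```

```text
0 [0.61328168 0.01130928 0.2312408 ] -2.6937952610352554 [array([0.17, 0.6 ]), array([0.35, 0.52]), array([0.49, 0.39]), array([0.59, 0.21]), array([0.61, 0.01])] [ 35.4 -68.9 231.2] [-6.12566232 -4.95597428  7.25829594]
-0.1 [ 0.55358755 -0.03579403  0.23131428] -2.6937952610352554 [array([0.17, 0.6 ]), array([0.34, 0.5 ]), array([0.47, 0.35]), array([0.55, 0.16]), array([ 0.55, -0.04])] [-14.5 -11.5 231.3] [-4.13138944 -2.65939826  7.25829594]
-0.15 [ 0.52374049 -0.05934568  0.23135102] -2.6937952610352554 [array([0.17, 0.6 ]), array([0.34, 0.49]), array([0.46, 0.33]), array([0.53, 0.14]), array([ 0.52, -0.06])] [-39.4  17.2 231.4] [-3.134253   -1.51111026  7.25829594]
-0.2 [ 0.49389342 -0.08289734  0.23138776] -2.6937952610352554 [array([0.17, 0.6 ]), array([0.33, 0.48]), array([0.45, 0.31]), array([0.51, 0.12]), array([ 0.49, -0.08])] [-64.3  45.9 231.4] [-2.13711656 -0.36282225  7.25829594]
```

Call:
{"op": "move_arm", "data": {"moves": [[[-1,-0.2,0],[0,0,2.41],0],[[-1,-0.2,0],[0,0,2.41],0],[[-1,-0.2,0],[0,0,2.41],0],[[-1,-0.2,0],[0,0,2.41],0],[[-1,-0.2,0],[0,0,2.41],0]], "squeeze": 20}}

```text
clock: 0.72
position: [0.255, 0.5452, 0.2314]
ee_rot: [0.22, 0.976, 0.0, 0.0]
ft_force: [0.5, 0.1, -0.3]
grip_width: 0.002
```

Call:
{"op": "move_arm", "data": {"moves": [[[-1,-0.2,0],[0,0,2.41],0],[[-1,-0.2,0],[0,0,2.41],0],[[-1,-0.2,0],[0,0,2.41],0],[[-1,-0.2,0],[0,0,2.41],0],[[-1,-0.2,0],[0,0,2.41],0]]}}

```text
clock: 1.35
position: [0.35, 0.461, 0.2313]
ee_rot: [0.321, 0.947, 0.0, -0.0]
ft_force: [0.4, -0.2, 0.6]
grip_width: 0.001
```

Call:
{"op": "move_arm", "data": {"moves": [[[-1,-0.2,0],[0,0,2.41],0],[[-1,-0.2,0],[0,0,2.41],0],[[-1,-0.2,0],[0,0,2.41],0],[[-1,-0.2,0],[0,0,2.41],0],[[-1,-0.2,0],[0,0,2.41],0]]}}

```text
clock: 1.98
position: [0.4256, 0.3587, 0.2313]
ee_rot: [0.418, 0.908, 0.0, -0.0]
ft_force: [-0.9, 0.3, 0.1]
grip_width: -0.004
```

Call:
{"op": "move_arm", "data": {"moves": [[[-1,-0.2,0],[0,0,2.41],0],[[-1,-0.2,0],[0,0,2.41],0],[[-1,-0.2,0],[0,0,2.41],0],[[-1,-0.2,0],[0,0,2.41],0],[[-1,-0.2,0],[0,0,2.41],0]]}}

```text
clock: 2.6
position: [0.4781, 0.2428, 0.2313]
ee_rot: [0.511, 0.859, 0.0, -0.0]
ft_force: [-0.5, 0.2, -0.3]
grip_width: 0.003
```

Call:
{"op": "move_arm", "data": {"moves": [[[-1,-0.2,0],[0,0,2.41],0],[[-1,-0.2,0],[0,0,2.41],0],[[-1,-0.2,0],[0,0,2.41],0],[[-1,-0.2,0],[0,0,2.41],0],[[-1,-0.2,0],[0,0,2.41],0]]}}

```text
clock: 3.22
position: [0.5053, 0.1184, 0.2313]
ee_rot: [0.599, 0.801, 0.0, -0.0]
ft_force: [-0.2, 0.6, -0.3]
grip_width: 0.002
```

Call:
{"op": "move_arm", "data": {"moves": [[[-1,-0.2,0],[0,0,2.41],0],[[-1,-0.2,0],[0,0,2.41],0],[[-1,-0.2,0],[0,0,2.41],0],[[-1,-0.2,0],[0,0,2.41],0],[[-1,-0.2,0],[0,0,2.41],0]]}}

```text
clock: 3.85
position: [0.506, -0.0088, 0.2313]
ee_rot: [0.68, 0.734, 0.0, -0.0]
ft_force: [-0.0, 0.3, 0.5]
grip_width: -0.002
```

Call:
{"op": "move_arm", "data": {"moves": [[[-1,-0.2,0],[0,0,2.41],0],[[-1,-0.2,0],[0,0,2.41],0],[[-1,-0.2,0],[0,0,2.41],0],[[0,0,0],[0,0,0],0]]}}

```text
clock: 4.35
position: [0.4934, -0.0853, 0.2314]
ee_rot: [0.725, 0.688, 0.0, 0.0]
ft_force: [-0.4, -0.0, 0.0]
grip_width: -0.0
```

```bash
python3 -c "
from h import *
to(-120,55,52)"
```

```text
4.35 g [-66.8  46.3 231.4] w [ 0.4934 -0.0853  0.2314] yang -2.98 tilt [ 0.0002 -0.    ] F [-0.35 -0.04  0.  ] grip -0.0
units [-2.13 -0.34  7.18]
```

Call:
{"op": "move_arm", "data": {"moves": [[[-0.71,-0.12,0.8],[0,0,-0.27],0],[[-0.71,-0.12,1],[0,0,0],0],[[-0.71,-0.1,1],[0,0,0],0],[[0,0,1],[0,0,0],0],[[0,0,1],[0,0,0],0]]}}

```text
clock: 4.97
position: [0.4832, -0.1352, 0.1105]
ee_rot: [0.722, 0.692, 0.0, -0.0]
ft_force: [0.4, 0.2, 0.1]
grip_width: -0.001
```

Call:
{"op": "move_arm", "data": {"moves": [[[0,0,0.8],[0,0,0],0],[[0,0,0.8],[0,0,0],0],[[0,0,0.75],[0,0,0],0],[[0,0,0],[0,0,0],0]]}}

```text
clock: 5.48
position: [0.4823, -0.1349, 0.0515]
ee_rot: [0.722, 0.692, -0.001, -0.001]
ft_force: [0.3, -0.3, 0.8]
grip_width: 0.0
```

```bash
python3 -c "
from h import *
to(-120,55,52)
import cv2
cv2.imwrite('pics/t2.png',np.hstack([cv2.resize(camera('top')[140:260,180:340][:,:,::-1],(400,300)),cv2.resize(camera('scene')[140:260,160:320][:,:,::-1],(400,300))]))"
```

```text
5.475 g [-116.9   55.    51.5] w [ 0.4823 -0.1349  0.0515] yang -2.39 tilt [-0.0026  0.0001] F [ 0.28 -0.25  0.79] grip 0.0
units [-0.13  0.   -0.02]
```

View pics/t2.png

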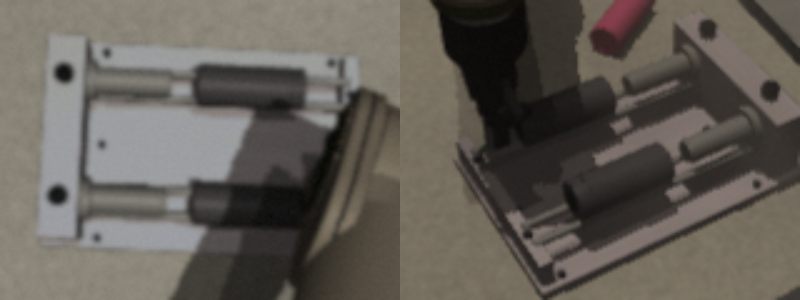

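Fingers stand shut just behind the near adapter. Pushing gently.

Call:
{"op": "move_arm", "data": {"moves": [[[0.3,0,0],[0,0,0],0],[[0.3,0,0],[0,0,0],0],[[0.2,0,0],[0,0,0],0],[[0.2,0,0],[0,0,0],0],[[0.2,0,0],[0,0,0],0]]}}

```text
clock: 6.2
position: [0.4844, -0.1051, 0.0526]
ee_rot: [0.722, 0.692, 0.0, 0.0]
ft_force: [0.0, -0.6, 0.1]
grip_width: -0.001
```

Call:
{"op": "move_arm", "data": {"moves": [[[0.2,0,0],[0,0,0],0],[[0.2,0,0],[0,0,0],0],[[0.2,0,0],[0,0,0],0],[[0.2,0,0],[0,0,0],0],[[0.2,0,0],[0,0,0],0]]}}

```text
clock: 6.82
position: [0.4854, -0.0801, 0.0525]
ee_rot: [0.722, 0.692, -0.0, -0.0]
ft_force: [-0.9, -0.6, 0.5]
grip_width: -0.002
```

Call:
{"op": "move_arm", "data": {"moves": [[[0.1,0,0],[0,0,0],0],[[0.1,0,0],[0,0,0],0],[[0.1,0,0],[0,0,0],0]]}}

```text
clock: 7.2
position: [0.4857, -0.0728, 0.0525]
ee_rot: [0.722, 0.692, 0.0, -0.0]
ft_force: [1.2, -1.2, -0.7]
grip_width: 0.0
```

```bash
python3 -c "
from h import *
to(-43,55,52)"
```

```text
7.2 g [-54.7  54.5  52.5] w [ 0.4857 -0.0728  0.0525] yang -2.44 tilt [-0.0001  0.0001] F [ 1.21 -1.16 -0.66] grip 0.0
units [ 0.47 -0.02  0.02]
```

Call:
{"op": "move_arm", "data": {"moves": [[[0.1,0,0],[0,0,0],0],[[0.1,0,0],[0,0,0],0],[[0.08,0,0],[0,0,0],0]]}}

```text
clock: 7.58
position: [0.4861, -0.0658, 0.0525]
ee_rot: [0.722, 0.692, 0.0, -0.0]
ft_force: [-0.5, -0.6, 0.8]
grip_width: -0.006
```

Call:
{"op": "move_arm", "data": {"moves": [[[0.06,0,0],[0,0,0],0],[[0.06,0,0],[0,0,0],0]]}}

```text
clock: 7.82
position: [0.4862, -0.0628, 0.0525]
ee_rot: [0.722, 0.692, 0.0, -0.0]
ft_force: [-0.0, -0.6, 0.3]
grip_width: -0.001
```

Call:
{"op": "move_arm", "data": {"moves": [[[0.06,0,0],[0,0,0],0],[[0.06,0,0],[0,0,0],0]]}}

```text
clock: 8.07
position: [0.4863, -0.0599, 0.0525]
ee_rot: [0.722, 0.692, -0.0, -0.0]
ft_force: [-0.3, -0.6, -0.0]
grip_width: -0.002
```

Call:
{"op": "move_arm", "data": {"moves": [[[0.06,0,0],[0,0,0],0],[[0.06,0,0],[0,0,0],0]]}}

```text
clock: 8.32
position: [0.4865, -0.0569, 0.0525]
ee_rot: [0.722, 0.692, 0.0, -0.0]
ft_force: [-0.4, -0.2, 0.6]
grip_width: -0.005
```

Call:
{"op": "move_arm", "data": {"moves": [[[0.06,0,0],[0,0,0],0],[[0.06,0,0],[0,0,0],0]]}}

```text
clock: 8.57
position: [0.4866, -0.0538, 0.0525]
ee_rot: [0.722, 0.692, 0.0, -0.0]
ft_force: [-1.4, -0.7, 0.4]
grip_width: 0.002
```

Call:
{"op": "move_arm", "data": {"moves": [[[0.06,0,0],[0,0,0],0],[[0.06,0,0],[0,0,0],0]]}}

```text
clock: 8.82
position: [0.4867, -0.0508, 0.0525]
ee_rot: [0.722, 0.692, 0.0, -0.0]
ft_force: [-0.5, -0.3, -0.9]
grip_width: -0.001
```

Call:
{"op": "move_arm", "data": {"moves": [[[0.12,0,0],[0,0,0],0],[[0.12,0,0],[0,0,0],0],[[0.12,0,0],[0,0,0],0],[[0.1,0,0],[0,0,0],0]]}}

```text
clock: 9.32
position: [0.4872, -0.0392, 0.0525]
ee_rot: [0.722, 0.692, 0.0, -0.0]
ft_force: [-1.2, -0.5, 0.2]
grip_width: 0.003
```

Call:
{"op": "move_arm", "data": {"moves": [[[0.06,0,0],[0,0,0],0],[[0.06,0,0],[0,0,0],0]]}}

```text
clock: 9.57
position: [0.4873, -0.0364, 0.0525]
ee_rot: [0.722, 0.692, 0.0, -0.0]
ft_force: [-0.4, -1.1, 1.0]
grip_width: 0.0
```

Call:
{"op": "move_arm", "data": {"moves": [[[0.06,0,0],[0,0,0],0],[[0.06,0,0],[0,0,0],0]]}}

```text
clock: 9.82
position: [0.4875, -0.0334, 0.0525]
ee_rot: [0.722, 0.692, 0.0, -0.0]
ft_force: [-0.3, 0.1, 0.7]
grip_width: 0.001
```

```bash
python3 -c "
from h import *
to(-11,55,52)"
```

```text
9.825 g [-15.2  54.7  52.5] w [ 0.4875 -0.0334  0.0525] yang -2.43 tilt [0.     0.0001] F [-0.31  0.08  0.71] grip 0.001
units [ 0.17 -0.01  0.02]
```

Call:
{"op": "move_arm", "data": {"moves": [[[0.06,0,0],[0,0,0],0],[[0.06,0,0],[0,0,0],0]]}}

```text
clock: 10.07
position: [0.4876, -0.0304, 0.0525]
ee_rot: [0.722, 0.692, 0.0, -0.0]
ft_force: [-0.6, -0.4, 0.5]
grip_width: 0.002
```

Call:
{"op": "move_arm", "data": {"moves": [[[0.04,0,0],[0,0,0],0],[[0.04,0,0],[0,0,0],0]]}}

```text
clock: 10.32
position: [0.4875, -0.0298, 0.0525]
ee_rot: [0.722, 0.692, -0.001, 0.0]
ft_force: [0.5, -8.8, 0.1]
grip_width: 0.001
```

Call:
{"op": "move_arm", "data": {"moves": [[[0.03,0,0],[0,0,0],0],[[0.03,0,0],[0,0,0],0]]}}

```text
clock: 10.58
position: [0.4874, -0.0298, 0.0525]
ee_rot: [0.723, 0.691, -0.001, 0.001]
ft_force: [-1.2, -14.4, 0.6]
grip_width: 0.002
```

Stopped firmly at gauge x = -11.5, exactly where full home should be. Lane 1 fits. Next, lane 2.

Call:
{"op": "move_arm", "data": {"moves": [[[-0.5,0,0],[0,0,0],0],[[-1,0,-0.2],[0,0,-0.3],0],[[-1,0,0],[0,0,0],0],[[-1,0,0],[0,0,0],0],[[-1,0,0],[0,0,0],0]]}}

```text
clock: 11.2
position: [0.4835, -0.1401, 0.0576]
ee_rot: [0.72, 0.694, 0.0, -0.0]
ft_force: [-0.1, 0.2, -0.0]
grip_width: 0.004
```

Call:
{"op": "move_arm", "data": {"moves": [[[0,1,0],[0,0,0],0],[[0,1,0],[0,0,0],0],[[0,1,0],[0,0,0],0],[[0,1,0.2],[0,0,0],0],[[0,0.4,0],[0,0,0],0]]}}

```text
clock: 11.82
position: [0.594, -0.1433, 0.052]
ee_rot: [0.72, 0.694, -0.0, -0.0]
ft_force: [-0.9, 0.4, -0.4]
grip_width: -0.003
```

```bash
python3 -c "
from h import *
to(-115,-55,52)
import cv2
cv2.imwrite('pics/t3.png',np.hstack([cv2.resize(camera('top')[140:260,180:340][:,:,::-1],(400,300)),cv2.resize(camera('scene')[140:260,160:320][:,:,::-1],(400,300))]))"
```

```text
11.825 g [-119.9  -57.    52. ] w [ 0.594  -0.1433  0.052 ] yang -2.08 tilt [-0.0004  0.0002] F [-0.88  0.43 -0.39] grip -0.003
units [ 0.2  -0.08 -0.  ]
```

View pics/t3.png

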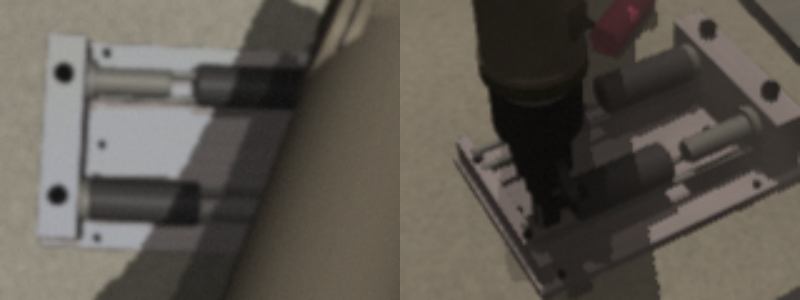

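The near adapter is fully home, its mouth against the collar at the headstock (left panel, about (85,195)). Now pushing lane 2.

Call:
{"op": "move_arm", "data": {"moves": [[[0.3,-0.08,0],[0,0,0.6],0],[[0.3,0,0],[0,0,0],0],[[0.2,0,0],[0,0,0],0],[[0.2,0,0],[0,0,0],0],[[0.2,0,0],[0,0,0],0]]}}

```text
clock: 12.55
position: [0.5926, -0.1132, 0.0526]
ee_rot: [0.724, 0.69, 0.0, 0.0]
ft_force: [0.0, -0.5, 1.3]
grip_width: -0.003
```

Call:
{"op": "move_arm", "data": {"moves": [[[0.2,0,0],[0,0,0],0],[[0.2,0,0],[0,0,0],0],[[0.2,0,0],[0,0,0],0],[[0.2,0,0],[0,0,0],0],[[0.2,0,0],[0,0,0],0]]}}

```text
clock: 13.18
position: [0.5938, -0.0881, 0.0525]
ee_rot: [0.724, 0.69, 0.0, -0.0]
ft_force: [-1.1, -0.7, 1.0]
grip_width: 0.003
```

Call:
{"op": "move_arm", "data": {"moves": [[[0.15,0,0],[0,0,0],0],[[0.1,0,0],[0,0,0],0],[[0.1,0,0],[0,0,0],0],[[0.1,0,0],[0,0,0],0]]}}

```text
clock: 13.68
position: [0.5944, -0.0771, 0.0525]
ee_rot: [0.724, 0.69, 0.0, -0.0]
ft_force: [-0.8, -0.4, 0.4]
grip_width: 0.0
```

```bash
python3 -c "
from h import *
to(-43,-55,52)"
```

```text
13.675 g [-53.8 -54.2  52.5] w [ 0.5944 -0.0771  0.0525] yang -2.73 tilt [0. 0.] F [-0.79 -0.38  0.41] grip 0.0
units [0.43 0.03 0.02]
```

Call:
{"op": "move_arm", "data": {"moves": [[[0.08,0,0],[0,0,0],0],[[0.08,0,0],[0,0,0],0],[[0.06,0,0],[0,0,0],0]]}}

```text
clock: 14.05
position: [0.5946, -0.0716, 0.0525]
ee_rot: [0.724, 0.69, 0.0, -0.0]
ft_force: [-0.7, -0.3, 0.2]
grip_width: 0.0
```

Call:
{"op": "move_arm", "data": {"moves": [[[0.06,0,0],[0,0,0],0],[[0.06,0,0],[0,0,0],0]]}}

```text
clock: 14.3
position: [0.5948, -0.0687, 0.0525]
ee_rot: [0.724, 0.69, 0.0, -0.0]
ft_force: [-0.6, -1.7, -1.3]
grip_width: 0.002
```

Call:
{"op": "move_arm", "data": {"moves": [[[0.04,0,0],[0,0,0],0],[[0.04,0,0],[0,0,0],0]]}}

```text
clock: 14.55
position: [0.5949, -0.0667, 0.0526]
ee_rot: [0.724, 0.69, 0.0, 0.0]
ft_force: [-0.6, -0.6, 0.2]
grip_width: 0.002
```

Call:
{"op": "move_arm", "data": {"moves": [[[0.03,0,0],[0,0,0],0],[[0.03,0,0],[0,0,0],0]]}}

```text
clock: 14.8
position: [0.5949, -0.066, 0.0526]
ee_rot: [0.724, 0.69, -0.0, 0.0]
ft_force: [-1.1, -5.0, -0.6]
grip_width: 0.002
```

Call:
{"op": "move_arm", "data": {"moves": [[[0.03,0,0],[0,0,0],0],[[0,0,0],[0,0,0],0]]}}

```text
clock: 15.05
position: [0.5948, -0.066, 0.0526]
ee_rot: [0.724, 0.69, -0.0, 0.001]
ft_force: [-0.2, -6.2, -0.3]
grip_width: -0.003
```

```bash
python3 -c "
from h import *
to(-43,-55,52)"
```

```text
15.05 g [-42.6 -54.1  52.6] w [ 0.5948 -0.066   0.0526] yang -2.79 tilt [ 0.     -0.0014] F [-0.2  -6.21 -0.28] grip -0.003
units [-0.01  0.04  0.02]
```

Bound: it stopped at -42.6 as predicted, with mouth 32 mm short, pushed at only 6 N. Backing off, lifting and opening to grip it.

Call:
{"op": "move_arm", "data": {"moves": [[[-0.4,0,0],[0,0,0],0],[[-0.2,0.04,-1],[0,0,0],0],[[0.5,0,-1],[0,0,0],0.8],[[0.9,0,-0.5],[0,0,0],0.8],[[0.9,0,0],[0,0,0],0.8]]}}

```text
clock: 15.68
position: [0.5988, -0.0215, 0.1164]
ee_rot: [0.724, 0.69, 0.001, 0.0]
ft_force: [0.4, 0.0, -0.2]
grip_width: 0.639
```

Call:
{"op": "move_arm", "data": {"moves": [[[0.6,0,0],[0,0,0],0.8],[[0,0,0],[0,0,0],0.8]]}}

```text
clock: 15.92
position: [0.5986, -0.006, 0.1148]
ee_rot: [0.723, 0.691, 0.0, -0.0]
ft_force: [-0.5, -0.6, 0.2]
grip_width: 0.801
```

```bash
python3 -c "
from h import *
to(14,-55,40)
import cv2
cv2.imwrite('pics/t4.png',np.hstack([cv2.resize(camera('top')[140:260,180:340][:,:,::-1],(400,300)),cv2.resize(camera('scene')[140:260,160:320][:,:,::-1],(400,300))]))"
```

```text
15.925 g [ 17.5 -55.1 114.8] w [ 0.5986 -0.006   0.1148] yang -2.61 tilt [-0.0004  0.0005] F [-0.52 -0.64  0.22] grip 0.801
units [-0.14 -0.    2.99]
```

View pics/t4.png

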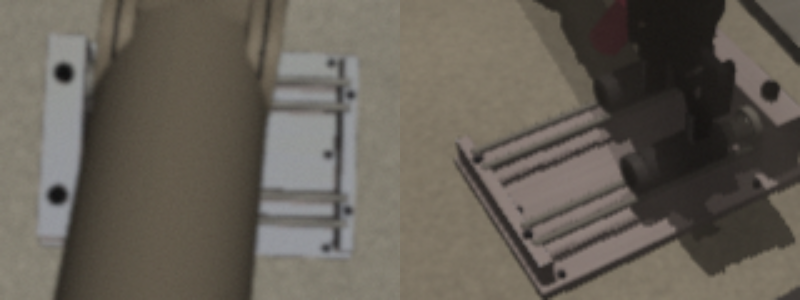

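Gripper straddles the far adapter, which has pin and collar still visible ahead of it (short of the shoulder). Descend and close.

Call:
{"op": "move_arm", "data": {"moves": [[[-0.12,0,1],[0,0,0],0.8],[[0,0,1],[0,0,0],0.8],[[0,0,0.5],[0,0,0],0.8],[[0,0,0.45],[0,0,0],0.8],[[0,0,0],[0,0,0],0.8]]}}

```text
clock: 16.65
position: [0.5983, -0.0103, 0.0409]
ee_rot: [0.724, 0.69, -0.0, -0.0]
ft_force: [-0.4, -0.4, 0.6]
grip_width: 0.804
```

Call:
{"op": "move_arm", "data": {"moves": [[[0,0,0],[0,0,0],0.6],[[0,0,0],[0,0,0],0.5],[[0,0,0],[0,0,0],0.3],[[0,0,0],[0,0,0],0.3]], "squeeze": 25}}

```text
clock: 17.15
position: [0.5974, -0.01, 0.0418]
ee_rot: [0.724, 0.69, -0.001, -0.001]
ft_force: [-9.1, 0.3, 8.9]
grip_width: 0.464
```

```bash
python3 -c "
from h import *
to(-43,-55,40)"
```

```text
17.15 g [ 13.4 -54.1  41.8] w [ 0.5974 -0.01    0.0418] yang -2.72 tilt [-0.0023  0.0008] F [-9.12  0.28  8.88] grip 0.464
units [-2.26  0.04  0.07]
```

Call:
{"op": "move_arm", "data": {"moves": [[[0,-0.05,-0.04],[0,0,0],0.3],[[-0.2,0,0],[0,0,0],0.3],[[-0.3,0,0],[0,0,0],0.3],[[-0.3,0,0],[0,0,0],0.3],[[-0.3,0,0],[0,0,0],0.3]]}}

```text
clock: 17.77
position: [0.596, -0.0384, 0.0422]
ee_rot: [0.724, 0.69, -0.0, 0.0]
ft_force: [0.3, 0.2, -1.7]
grip_width: 0.468
```

Call:
{"op": "move_arm", "data": {"moves": [[[-0.4,0,0],[0,0,0],0.3],[[-0.4,0,0],[0,0,0],0.3],[[-0.4,0,0],[0,0,0],0.3],[[0,0,0],[0,0,0],0.3]]}}

```text
clock: 18.27
position: [0.5944, -0.0688, 0.0423]
ee_rot: [0.724, 0.689, -0.0, 0.0]
ft_force: [-0.8, -0.9, -0.5]
grip_width: 0.466
```

```bash
python3 -c "
from h import *
to(-43,-55,40)
import cv2
cv2.imwrite('pics/t5.png',np.hstack([cv2.resize(camera('top')[140:260,180:340][:,:,::-1],(400,300)),cv2.resize(camera('scene')[140:260,160:320][:,:,::-1],(400,300))]))"
```

```text
18.275 g [-45.5 -53.9  42.3] w [ 0.5944 -0.0688  0.0423] yang -2.82 tilt [ 0.0001 -0.0003] F [-0.79 -0.86 -0.51] grip 0.466
units [0.1  0.05 0.09]
```

View pics/t5.png

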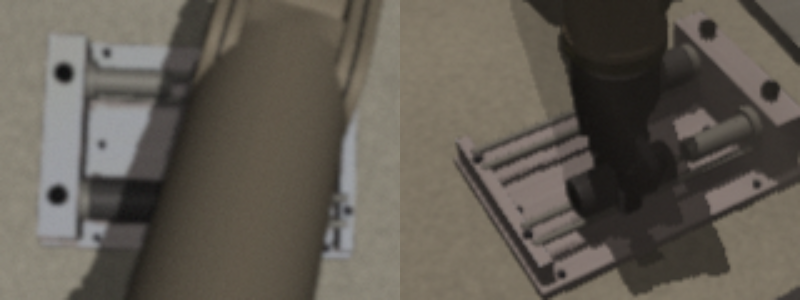

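The far adapter is off its pin, with a clear gap to the tip in the right panel. Lift it and carry it to the basin.

Call:
{"op": "move_arm", "data": {"moves": [[[0,0,-0.4],[0,0,0],0.3],[[0,0,-0.8],[0,0,0],0.3],[[-0.5,-0.2,-1],[0,0,0],0.3],[[-0.9,-0.3,-1],[0,0,0],0.3],[[-1,-0.35,-0.8],[0,0,0],0.3]]}}

```text
clock: 19.0
position: [0.5707, -0.1271, 0.1447]
ee_rot: [0.723, 0.69, 0.001, 0.001]
ft_force: [1.2, 0.4, -1.6]
grip_width: 0.46
```

Call:
{"op": "move_arm", "data": {"moves": [[[-1,-0.35,0],[0,0,0],0.3],[[-1,-0.35,0],[0,0,0],0.3],[[-1,-0.35,0],[0,0,0],0.3],[[-1,-0.35,0],[0,0,0],0.3],[[-1,-0.35,0],[0,0,0],0.3]]}}

```text
clock: 19.62
position: [0.5201, -0.2506, 0.1432]
ee_rot: [0.724, 0.69, 0.0, 0.0]
ft_force: [-0.3, 0.5, -0.8]
grip_width: 0.466
```

Call:
{"op": "move_arm", "data": {"moves": [[[-1,-0.35,0],[0,0,0],0.3],[[-1,-0.35,0],[0,0,0],0.3],[[-1,-0.35,0],[0,0,0],0.3],[[-0.8,-0.3,0],[0,0,0],0.3],[[0,0,0],[0,0,0],0.3]]}}

```text
clock: 20.25
position: [0.4811, -0.3448, 0.1432]
ee_rot: [0.725, 0.689, -0.0, 0.0]
ft_force: [1.0, 0.2, -0.3]
grip_width: 0.465
```

```bash
python3 -c "
from h import *
o,M=now()
print(M.T@(np.array([.4733,-.3665,.009])-o['position'])/.025)
import cv2
cv2.imwrite('pics/t6.png',np.hstack([cv2.resize(camera('top')[160:280,330:490][:,:,::-1],(400,300)),cv2.resize(camera('scene')[160:280,30:190][:,:,::-1],(400,300))]))"
```

```text
20.25 g [-326.5   46.3  143.2] w [ 0.4811 -0.3448  0.1432] yang -2.94 tilt [ 0.0003 -0.0009] F [ 0.98  0.21 -0.32] grip 0.465
[-0.88019789 -0.26823227  5.36760764]
```

View pics/t6.png

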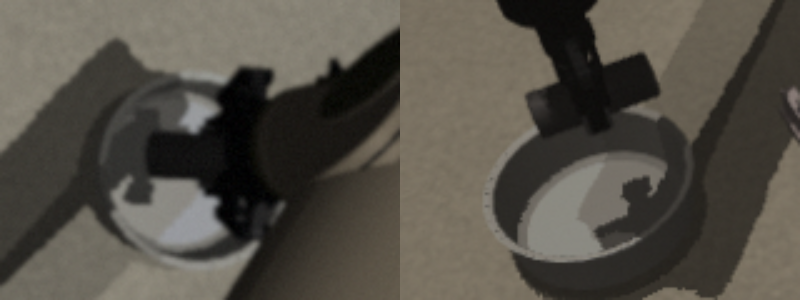

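The adapter is held level over the basin. Moving to the centre and lowering.

Call:
{"op": "move_arm", "data": {"moves": [[[-0.88,-0.27,0],[0,0,0],0.3],[[0,0,0.9],[0,0,0],0.3],[[0,0,1],[0,0,0],0.3],[[0,0,1],[0,0,0],0.3],[[0,0,1],[0,0,0],0.3]]}}

```text
clock: 20.98
position: [0.4758, -0.3628, 0.0442]
ee_rot: [0.723, 0.691, 0.0, -0.0]
ft_force: [0.5, -0.0, -0.3]
grip_width: 0.465
```

Call:
{"op": "move_arm", "data": {"moves": [[[0,0,0.6],[0,0,0],0.3],[[0,0,0.4],[0,0,0],0.3],[[0,0,0.2],[0,0,0],0.3],[[0,0,0.1],[0,0,0],0.3],[[0,0,0],[0,0,0],0.3]]}}

```text
clock: 21.6
position: [0.475, -0.3642, 0.0126]
ee_rot: [0.724, 0.69, 0.0, 0.0]
ft_force: [0.1, 0.5, -0.6]
grip_width: 0.466
```

Call:
{"op": "move_arm", "data": {"moves": [[[0,0,0.1],[0,0,0],0.3],[[0,0,0.08],[0,0,0],0.3],[[0,0,0],[0,0,0],0.3]]}}

```text
clock: 21.98
position: [0.4747, -0.364, 0.0076]
ee_rot: [0.724, 0.69, 0.0, -0.0]
ft_force: [0.4, -0.9, -0.8]
grip_width: 0.464
```

Call:
{"op": "move_arm", "data": {"moves": [[[0,0,0],[0,0,0],0.5],[[0,0,0],[0,0,0],0.55],[[0,0,0],[0,0,0],0.62],[[0,0,0],[0,0,0],0.65]]}}

```text
clock: 22.48
position: [0.4748, -0.3641, 0.0078]
ee_rot: [0.724, 0.69, 0.0, -0.0]
ft_force: [-0.4, -0.3, -0.4]
grip_width: 0.649
```

Call:
{"op": "move_arm", "data": {"moves": [[[0,0,-0.5],[0,0,0],0.65],[[0,0,-1],[0,0,0],0.65],[[0,0,-1],[0,0,0],0.65],[[0,0,-1],[0,0,0],0.7],[[0,0,-1],[0,0,0],0.8]]}}

```text
clock: 23.1
position: [0.4748, -0.3643, 0.122]
ee_rot: [0.724, 0.69, 0.0, 0.0]
ft_force: [0.5, 0.0, 0.1]
grip_width: 0.802
```

```bash
python3 -c "
from h import *
to(44,55,110)"
```

```text
23.1 g [-346.3   51.7  122. ] w [ 0.4748 -0.3643  0.122 ] yang -2.74 tilt [ 0.0007 -0.0003] F [0.45 0.   0.13] grip 0.802
units [15.61 -0.14  0.48]
```

Call:
{"op": "move_arm", "data": {"moves": [[[1,0,0],[0,0,0],0.8],[[1,0,0],[0,0,0],0.8],[[1,0,0],[0,0,0],0.8],[[1,-0.08,0],[0,0,0],0.8],[[1,-0.08,0],[0,0,0],0.8]]}}

```text
clock: 23.72
position: [0.4768, -0.2385, 0.1211]
ee_rot: [0.724, 0.69, 0.0, 0.0]
ft_force: [0.7, -0.7, -0.6]
grip_width: 0.8
```

Call:
{"op": "move_arm", "data": {"moves": [[[1,0,0],[0,0,0],0.8],[[1,0,0],[0,0,0],0.8],[[1,0,0],[0,0,0],0.8],[[1,0,0],[0,0,0],0.8],[[1,0,0],[0,0,0],0.8]]}}

```text
clock: 24.35
position: [0.4829, -0.1136, 0.1211]
ee_rot: [0.724, 0.69, 0.0, 0.0]
ft_force: [-0.1, 0.2, -0.0]
grip_width: 0.801
```

Call:
{"op": "move_arm", "data": {"moves": [[[1,0,0],[0,0,0],0.8],[[1,0,0],[0,0,0],0.8],[[1,0,0],[0,0,0],0.8],[[1,0,0],[0,0,0],0.8],[[1,0,0],[0,0,0],0.8]]}}

```text
clock: 24.98
position: [0.4889, 0.0112, 0.1212]
ee_rot: [0.724, 0.69, 0.001, 0.0]
ft_force: [0.2, -0.3, 0.3]
grip_width: 0.802
```

Call:
{"op": "move_arm", "data": {"moves": [[[0.45,0,0],[0,0,0],0.8],[[0,0,0],[0,0,0],0.8]]}}

```text
clock: 25.22
position: [0.4893, 0.022, 0.1206]
ee_rot: [0.723, 0.69, 0.0, 0.0]
ft_force: [0.2, -1.0, 0.4]
grip_width: 0.8
```

```bash
python3 -c "
from h import *
to(40,55.5,41)
import cv2
cv2.imwrite('pics/t7.png',np.hstack([cv2.resize(camera('top')[160:280,330:490][:,:,::-1],(400,300)),cv2.resize(camera('scene')[140:260,160:320][:,:,::-1],(400,300))]))"
```

```text
25.225 g [ 40.2  55.4 120.6] w [0.4893 0.022  0.1206] yang -2.68 tilt [0.0004 0.0001] F [ 0.2  -0.98  0.42] grip 0.8
units [-0.01 -0.    3.19]
```

View pics/t7.png

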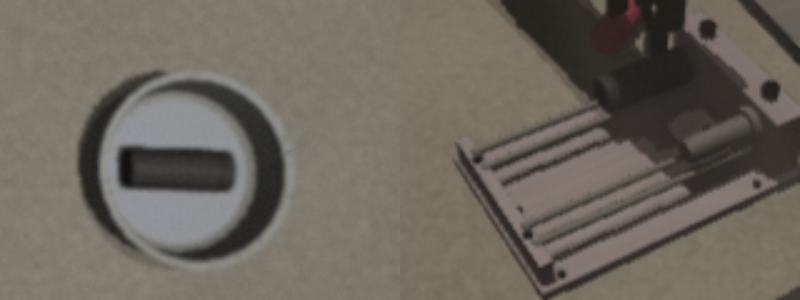

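The binding adapter lies flat in the basin, and the gripper stands over the home one. Descend and grip.

Call:
{"op": "move_arm", "data": {"moves": [[[0,0,1],[0,0,0],0.8],[[0,0,1],[0,0,0],0.8],[[0,0,0.7],[0,0,0],0.8],[[0,0,0.44],[0,0,0],0.8],[[0,0,0],[0,0,0],0.7]]}}

```text
clock: 25.95
position: [0.4889, 0.0212, 0.0414]
ee_rot: [0.724, 0.69, -0.001, -0.0]
ft_force: [-0.1, 0.3, -0.2]
grip_width: 0.7
```

Call:
{"op": "move_arm", "data": {"moves": [[[0,0,0],[0,0,0],0.6],[[0,0,0],[0,0,0],0.5],[[0,0,0],[0,0,0],0.3],[[0,0,0],[0,0,0],0.3]]}}

```text
clock: 26.45
position: [0.4886, 0.022, 0.0423]
ee_rot: [0.724, 0.69, -0.0, -0.001]
ft_force: [-6.5, -1.0, 8.5]
grip_width: 0.466
```

Draw off 85 mm.

Call:
{"op": "move_arm", "data": {"moves": [[[0,-0.03,-0.04],[0,0,0],0.3],[[-0.2,0,0],[0,0,0],0.3],[[-0.3,0,0],[0,0,0],0.3],[[-0.3,0,0],[0,0,0],0.3],[[-0.3,0,0],[0,0,0],0.3]]}}

```text
clock: 27.08
position: [0.4871, -0.0063, 0.0427]
ee_rot: [0.724, 0.69, -0.0, -0.0]
ft_force: [-0.5, -0.6, -0.9]
grip_width: 0.465
```

Call:
{"op": "move_arm", "data": {"moves": [[[-0.4,0,0],[0,0,0],0.3],[[-0.4,0,0],[0,0,0],0.3],[[-0.4,0,0],[0,0,0],0.3],[[-0.4,0,0],[0,0,0],0.3],[[-0.4,0,0],[0,0,0],0.3]]}}

```text
clock: 27.7
position: [0.4848, -0.0562, 0.0428]
ee_rot: [0.724, 0.69, 0.0, 0.0]
ft_force: [0.2, -0.0, -0.1]
grip_width: 0.461
```

Call:
{"op": "move_arm", "data": {"moves": [[[-0.4,0,0],[0,0,0],0.3],[[0,0,0],[0,0,0],0.3]]}}

```text
clock: 27.95
position: [0.4843, -0.0665, 0.0428]
ee_rot: [0.724, 0.69, -0.0, 0.0]
ft_force: [-0.2, 0.6, -1.0]
grip_width: 0.46
```

```bash
python3 -c "
from h import *
o,M=now()
P=np.array([[.5382,.4443],[.5206,.2281],[.3679,.24],[.3845,.4576]])
c=P.mean(0);print('tray',c,np.degrees(np.arctan2(*(P[0]-P[1])[::-1])))
print(M.T@(np.array([*(c),.009])-o['position'])/.025)
import cv2
cv2.imwrite('pics/t8.png',np.hstack([cv2.resize(camera('top')[140:260,180:340][:,:,::-1],(400,300)),cv2.resize(camera('scene')[140:260,160:320][:,:,::-1],(400,300))]))"
```

```text
27.95 g [-48.4  56.3  42.8] w [ 0.4843 -0.0665  0.0428] yang -2.8 tilt [ 0.0002 -0.0002] F [-0.17  0.59 -0.96] grip 0.46
tray [0.4528 0.3425] 85.34603616059432
[16.27750734 -2.05855242  1.34927513]
```

View pics/t8.png

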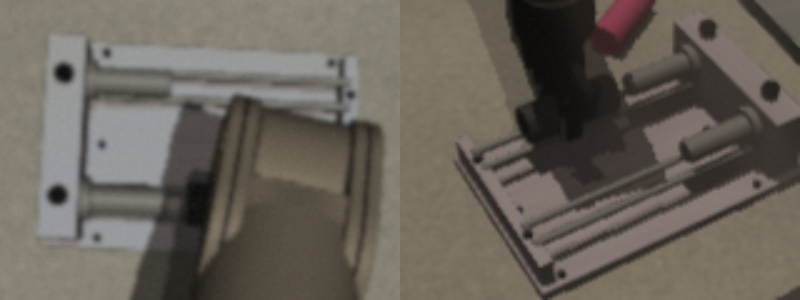

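Clear of the pin. Lift well over the headstock and carry to the tray.

Call:
{"op": "move_arm", "data": {"moves": [[[0,0,-0.4],[0,0,0],0.3],[[0,0,-1],[0,0,0],0.3],[[0,-0.1,-1],[0,0,0],0.3],[[0.3,-0.15,-1],[0,0,0],0.3],[[0.6,-0.15,-1],[0,0,0],0.3]]}}

```text
clock: 28.68
position: [0.4752, -0.0425, 0.1542]
ee_rot: [0.724, 0.69, 0.0, 0.0]
ft_force: [0.3, 0.3, -0.9]
grip_width: 0.466
```

Call:
{"op": "move_arm", "data": {"moves": [[[1,-0.12,-0.3],[0,0,0],0.3],[[1,-0.12,0],[0,0,0],0.3],[[1,-0.12,0],[0,0,0],0.3],[[1,-0.12,0],[0,0,0],0.3],[[1,-0.12,0],[0,0,0],0.3]]}}

```text
clock: 29.3
position: [0.4661, 0.0841, 0.1609]
ee_rot: [0.724, 0.69, 0.0, 0.0]
ft_force: [0.3, -0.9, -0.3]
grip_width: 0.469
```

Call:
{"op": "move_arm", "data": {"moves": [[[1,-0.12,0],[0,0,0],0.3],[[1,-0.12,0],[0,0,0],0.3],[[1,-0.12,0],[0,0,0],0.3],[[1,-0.12,0],[0,0,0],0.3],[[1,-0.12,0],[0,0,0],0.3]]}}

```text
clock: 29.92
position: [0.457, 0.2097, 0.161]
ee_rot: [0.724, 0.69, 0.0, 0.0]
ft_force: [-0.8, 0.0, -0.7]
grip_width: 0.464
```

Call:
{"op": "move_arm", "data": {"moves": [[[1,-0.12,0],[0,0,0],0.3],[[1,-0.12,0],[0,0,0],0.3],[[1,-0.12,0],[0,0,0],0.3],[[1,-0.12,0],[0,0,0],0.3],[[1,0,0],[0,0,0],0.3]]}}

```text
clock: 30.55
position: [0.451, 0.3357, 0.1605]
ee_rot: [0.724, 0.69, 0.0, -0.0]
ft_force: [0.0, -0.9, -0.8]
grip_width: 0.465
```

Call:
{"op": "move_arm", "data": {"moves": [[[0,0,0],[0,0,0],0.3]]}}

```text
clock: 30.68
position: [0.4505, 0.3366, 0.1601]
ee_rot: [0.723, 0.691, -0.0, -0.0]
ft_force: [-0.2, -0.8, -1.3]
grip_width: 0.463
```

```bash
python3 -c "
from h import *
o,M=now()
print(M.T@(np.array([.4528,.3325,.006])-o['position'])/.025)"
```

```text
30.675 g [352.6 109.1 160.1] w [0.4505 0.3366 0.1601] yang -2.55 tilt [-0.0003  0.0002] F [-0.19 -0.78 -1.31] grip 0.463
[-0.16028448  0.10138864  6.16501791]
```

Call:
{"op": "move_arm", "data": {"moves": [[[-0.16,0.1,0.9],[0,0,0],0.3],[[0,0,1],[0,0,0],0.3],[[0,0,1],[0,0,0],0.3],[[0,0,1],[0,0,0],0.3],[[0,0,1],[0,0,0],0.3]]}}

```text
clock: 31.3
position: [0.4538, 0.3295, 0.0372]
ee_rot: [0.724, 0.69, -0.0, 0.0]
ft_force: [1.1, 0.1, -1.9]
grip_width: 0.465
```

Call:
{"op": "move_arm", "data": {"moves": [[[0,0,0.5],[0,0,0],0.3],[[0,0,0.3],[0,0,0],0.3],[[0,0,0.2],[0,0,0],0.3],[[0,0,0.15],[0,0,0],0.3],[[0,0,0],[0,0,0],0.3]]}}

```text
clock: 31.92
position: [0.4536, 0.33, 0.0092]
ee_rot: [0.724, 0.69, 0.0, -0.0]
ft_force: [-0.6, 1.0, -0.5]
grip_width: 0.463
```

Call:
{"op": "move_arm", "data": {"moves": [[[0,0,0.07],[0,0,0],0.3],[[0,0,0.07],[0,0,0],0.3],[[0,0,0],[0,0,0],0.3]]}}

```text
clock: 32.3
position: [0.4535, 0.3299, 0.0055]
ee_rot: [0.724, 0.69, -0.0, -0.0]
ft_force: [-0.2, 0.0, -0.1]
grip_width: 0.466
```

Call:
{"op": "move_arm", "data": {"moves": [[[0,0,0],[0,0,0],0.5],[[0,0,0],[0,0,0],0.55],[[0,0,0],[0,0,0],0.62],[[0,0,0],[0,0,0],0.7]]}}

```text
clock: 32.8
position: [0.4536, 0.3299, 0.0056]
ee_rot: [0.724, 0.69, 0.0, -0.0]
ft_force: [-0.4, 0.8, 0.2]
grip_width: 0.701
```

Call:
{"op": "move_arm", "data": {"moves": [[[0,0,-0.5],[0,0,0],0.7],[[0,0,-1],[0,0,0],0.7],[[0,0,-1],[0,0,0],0.7],[[0,0,-1],[0,0,0],0.7],[[0,0,-1],[0,0,0],0.8]]}}

```text
clock: 33.42
position: [0.4537, 0.3299, 0.1199]
ee_rot: [0.724, 0.69, 0.0, -0.0]
ft_force: [-0.4, -0.3, -0.1]
grip_width: 0.803
```

Call:
{"op": "move_arm", "data": {"moves": [[[1,0,-1],[0,0,0],0.8],[[1,0,-1],[0,0,0],0.8],[[1,0,0],[0,0,0],0.8],[[1,0,0],[0,0,0],0.8],[[1,0,0],[0,0,0],0.8]]}}

```text
clock: 34.05
position: [0.4596, 0.4556, 0.1692]
ee_rot: [0.724, 0.69, 0.0, -0.0]
ft_force: [0.2, -0.8, -0.2]
grip_width: 0.802
```

Call:
{"op": "move_arm", "data": {"moves": [[[1,0,0],[0,0,0],0.8],[[1,0,0],[0,0,0],0.8],[[1,0,0],[0,0,0],0.8],[[0,0,0],[0,0,0],0.8]]}}

```text
clock: 34.55
position: [0.4621, 0.5314, 0.1684]
ee_rot: [0.723, 0.691, 0.0, -0.0]
ft_force: [-0.2, -0.7, -0.6]
grip_width: 0.8
```

```bash
python3 -c "
from h import *
now()
import cv2
cv2.imwrite('pics/t9.png',np.hstack([cv2.resize(camera('top')[60:300,40:460][:,:,::-1],(400,229)),cv2.resize(camera('scene')[80:340,60:450][:,:,::-1],(400,267))[:229]]))"
```

```text
34.55 g [547.8 106.8 168.4] w [0.4621 0.5314 0.1684] yang -2.59 tilt [-0.0002  0.0006] F [-0.2  -0.67 -0.64] grip 0.8
```

View pics/t9.png

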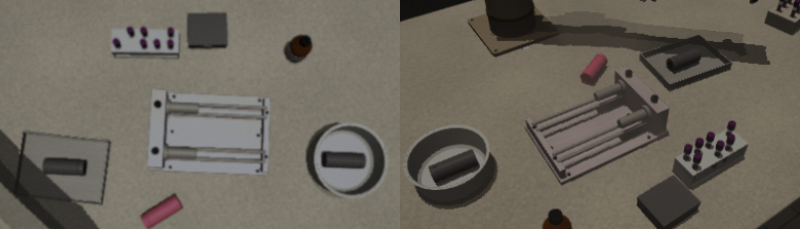

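The fitting adapter lies in the tray (65,166) and the binding one in the basin (345,160). The pins are bare and the rack, box and bottle look unmoved. Handing in.

```bash
python3 -c "
from workcell import *
print(hand_in())"
```

```text
the job is handed in; nothing more can be done
None
```

The job is done and handed in at about 34.6 s on the robot's clock, against the 72 s limit.

- **Gauging:** I pushed both adapters along their rails from behind with shut fingers. The one on pin 1 went fully home: it met the shoulder within about 1 mm of the predicted spot, and I pushed it to about 14 N there. The one on pin 2 bound about 32 mm short of the shoulder, and I pushed it with no more than about 6 N.
- **Placing:** I then drew both off. The binding adapter lies in the round basin and the fitting one in the steel tray.
- **Last checks:** The final pictures show both adapters lying flat in the right containers and both pins bare. The tube rack, slide box, stain bottle and pink look-alike appear unmoved. The open gripper stood clear, about 0.17 m above the work surface, touching nothing.

None of the checks failed or disagreed. The only side loads were about 7 to 9 N when I gripped each adapter, because the gripper was about 1 mm off centre; I eased each before drawing it off.

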